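# Chase a bracket thread with a crank tap wrench

## Task

A thread tap stands started in the boss of the laser cutter's bed bracket. Using the orange knob of its wrench, work it down as a machinist does: half a turn clockwise (seen from above), a quarter turn back, half a turn clockwise, a quarter turn back, then clockwise again (about half a turn) until it comes up against its depth stop; stop for a moment at each change of direction. Then let go of the wrench, and leave the other things on the bench where they are.

Things in the scene. Friction and masses are not known exactly. Their poses are not given: they have to be found in the camera images.
- tap_axis (a point): centre of the boss's top face, 55 mm above the bench; the tap and wrench turn about the vertical through it. The boss (aluminium, 44 mm diameter) is part of a 90 mm square bracket, held by two blue toe clamps on a dark 130 mm square plate fixed to the bench
- knob_grip (a point): grip point of the wrench's orange knob: on the knob's upright axis, 130 mm above the bench at first, 70 mm from the tap's axis. The knob is an upright cylinder, 22 mm diameter, from 106 to 151 mm above the bench, on one end of a level bar. It spins freely on its pin, so fingers gripping it can carry it round the circle without turning
- wrench_hub (a point): centre of the top of the wrench's dark hub (31 mm diameter), on the tap's axis, 108 mm above the bench. Through it runs the level steel bar, 10 mm thick, top at 103 mm (104 mm right under the knob); the bar's other end, a 16 mm steel ball 66 mm from the axis, has no knob. The whole wrench, knob included, sinks 2 mm per turn
- tap (a joint): angle of the wrench, rad, growing clockwise seen from above. It begins between 0 and 0.2; at 6.4 the tap is fully down, its brass collar (32 mm in diameter) on the boss, against a firm stop. Steady friction of about 0.2 N m (about 3 N at the knob); it stays where it is left.
- paste_jar: bystander: closed white jar with yellow band and black lid, 56 mm in diameter, 60 mm high, upright; origin at the centre of its underside
- mug: bystander: blue mug, 76 mm in diameter, 90 mm high, with a handle, mouth up; origin at the centre of its underside
- parts_bin: bystander: empty blue open plastic bin, 100 x 140 x 50 mm; origin at the centre of its underside
- driver: bystander: screwdriver with red handle lying on the bench; origin on its underside
Things that resemble listed ones, but are neither listed nor needed, are in the scene too. Of the things like the part that bears tap_axis, leave any that is green or red; of the rest the smaller one is meant.

How it is judged:
By the outcome, as a careful person would: the job done as asked, in the order asked, and still so for the second after the job is handed in, with the robot touching nothing.
It also fails if it takes over 61 s, if anything falls off the work surface, if the arm or the gripper's body presses on something with over 40 N, if the wrist force passes 120 N, or if a joint passes its speed limit or range.

## Robot

A 6-joint arm with a two-finger parallel gripper is mounted at the origin on the work surface. World frame = base frame: x ahead of the robot, y to its left, z up, the work surface at z = 0. Lengths are in m, angles in rad, forces in N, time in s.
With the tool pointing down it reaches from about 0.325 to 0.85 m from the base axis. Payload 4.4 kg.
Tool frame: the origin (TCP) lies midway between the tips of the shut fingers; the grasp point (between the pads) lies manip.pinch_z behind it (manip.pinch_z is the distance from the TCP to the grasp point, in m); z points along the fingers, x is the direction in which the jaws open and shut, and the axes are right-handed (so a half turn about z gives the same grasp; the last joint's range is limited). The gripper opens to 94 mm and grips with 3 to 60 N. Pads are 16 mm wide; open, the fingers measure 119 mm over their backs; the gripper's body (75 mm by 177 mm) begins 78 mm behind the grasp point.
Start: joints at [0.961, 0.207, 1.542, -0, 1.393, -0.15], TCP at [0.255, 0.515, 0.205] pointing down, gripper open.
Joint ranges: [-2.73, 2.73], [-0.86, 2.22], [0.23, 2.46], [-1.11, 4.25], [0.08, 2.63], [-2.82, 2.82]. Speed limits (rad/s): [2.79, 2.79, 3.14, 3.14, 3.14, 3.14].

## Interface

Orientations are given as [roll, pitch, yaw] about the fixed x, y, z axes, in that order (R = Rz(yaw) Ry(pitch) Rx(roll)).
In Python, from plant import monitor, vision, workorder, manip gives the robot as it stands.
- The arm moves only by the tool step_arm, never from a script. Its argument "targets" is a list of rows, each an object of numbers: "dx", "dy", "dz": the shift along the tool's x, y, z in cm; "wx", "wy", "wz": the turn, a rotation vector about the tool's x, y, z in degrees. In form: [{"dx": .., "dy": .., "dz": .., "wx": .., "wy": .., "wz": ..}, ...]. A call has 1 to 20 rows; each row shifts and turns the commanded pose from where the row before left it, along the tool's axes as they then stand; what a row does not reach is not made up. A row lasts 1/12 s, in which the tool goes at most 41.7 mm and 7.16 degrees, less where a joint would pass 70% of its speed; a pose out of reach is approached as far as the arm can. A call with a gripper value outside its range is refused whole. "hand" is the opening, from 0 (shut) to 1 (fully open), set as the call begins (left out, the last holds). The fingers move at their own pace and stop on an object; "force" is the grip in N (left out, the last holds). Time passes only in rows, so rows that do not move let the fingers close. It gives the time, the measured TCP pose, the force and the opening at its end, in the units of the state.
- monitor.sense(): the state, without advancing time (a new reading comes with each control period).
- vision.grab_frame(name): name is "scene" or "top"; returns the picture (400x640x3 uint8, red, green, blue); there is no depth.
- vision.get_calibration(name): a dict with "intrinsics" (3x3 intrinsics, pixels), "D" ([k1, k2, p1, p2, k3] as OpenCV has them; the pictures are not rectified), "cam_to_world" (4x4, takes a point from camera to world coordinates). Camera axes: x right, y up, looking along -z (the intrinsics and any distortion apply to the point x, -y, -z); pixel columns grow to the right and rows downward; lengths in m; the calibration is good to about 2 mm. A picture is of the moment at which its call begins. get_calibration takes no time and is no camera call.
- workorder.job_done(): hands the job in, once; it reports no verdict.
The state is a dict: "clock": time; "qpos": joint angles; "joint_velocities": joint speeds; "joint_efforts": joint torques, N m; "position": TCP position; "ee_rot": TCP orientation; "force": force on the tool from outside, world axes, zero at the start; "moment": the same for the moment, N m; "finger_gap": finger opening in m.
Only numpy, scipy, OpenCV 4.12 (cv2) and the standard library are available. Lean on these libraries where they do the work, as an engineer would, in place of code of your own. Each camera call takes 0.05 s, during which the arm holds its last target. There are 200 camera calls.

## Working session

There is one attempt and no reset: what is moved stays moved. The work goes in short steps, Python scripts to look and compute and a tool call to move; the robot and the scene stay as the last step left them, time stands still between calls to the robot, and variables do not carry over. Pictures are saved under pics/ and viewed, about 8 in all and at most 12, crops included, and the job is handed in when it is done.

Besides the shell and the picture viewer there is one more tool, called after "Request:" by a JSON object that holds its "name" and its "arguments", one argument or row to a line. step_arm: Moves the arm, as the interface text tells. Its arguments: {"type":"object","properties":{"targets":{"type":"array"},"hand":{"type":"number"},"force":{"type":"number"}},"required":["targets"]}

```bash
mkdir -p pics; ls; python3 - <<'E'
from plant import monitor, vision, workorder, manip
import cv2,numpy as np
for n in("scene","top"):
    cv2.imwrite(f"pics/{n}0.png",vision.grab_frame(n)[:,:,::-1]); c=vision.get_calibration(n); print(n,c)
print(monitor.sense(),manip.pinch_z)
E
```

```text
pics
scene {'intrinsics': array([[431.77258733,   0.        , 322.40867854],
       [  0.        , 431.77258733, 207.24076232],
       [  0.        ,   0.        ,   1.        ]]), 'D': array([0.01471729, 0.        , 0.        , 0.        , 0.        ]), 'cam_to_world': array([[-0.05741418, -0.73986592,  0.67029996,  1.32096936],
       [ 0.99832458, -0.0473806 ,  0.03321304, -0.03835613],
       [ 0.00718602,  0.67108383,  0.74134665,  0.94782164],
       [ 0.        ,  0.        ,  0.        ,  1.        ]])}
top {'intrinsics': array([[366.03999934,   0.        , 315.99046222],
       [  0.        , 366.03999934, 199.99252699],
       [  0.        ,   0.        ,   1.        ]]), 'D': array([-0.02917227,  0.        ,  0.        ,  0.        ,  0.        ]), 'cam_to_world': array([[-0.01102351,  0.9927884 , -0.11937198,  0.42842008],
       [-0.9999316 , -0.01141133, -0.00256573, -0.07418704],
       [-0.00390942,  0.11933553,  0.99284629,  1.19384418],
       [ 0.        ,  0.        ,  0.        ,  1.        ]])}
{'clock': 0.1, 'qpos': array([ 9.60522992e-01,  2.07316284e-01,  1.54279533e+00, -3.71673980e-06,
        1.39350025e+00, -1.50493437e-01]), 'joint_velocities': array([-0.00109952, -0.00231082, -0.00199246, -0.00076024, -0.00038933,
        0.00013148]), 'joint_efforts': array([-1.57608279e-04, -3.71862245e+01, -2.82291394e+01,  7.00194086e-02,
        3.11205187e-02, -5.83612859e-05]), 'position': array([0.25474533, 0.51468286, 0.20442491]), 'ee_rot': array([-3.14129354e+00,  1.99694110e-03,  1.11101739e+00]), 'force': array([0.50181251, 0.90010637, 0.49199955]), 'moment': array([-1.67224323e-05,  2.58802331e-02,  5.05750948e-04]), 'finger_gap': 0.09384493173982325} 0.0188
```

View pics/scene0.png

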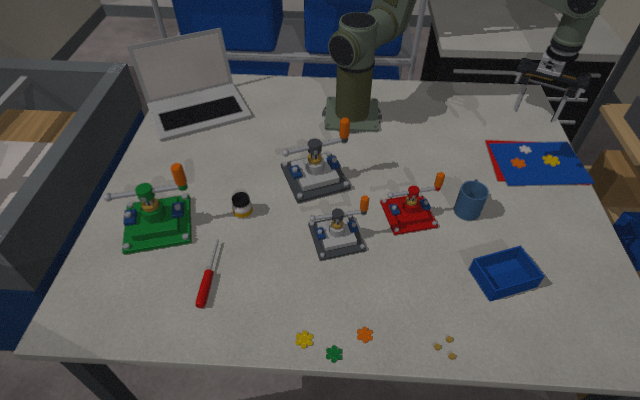

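View pics/top0.png

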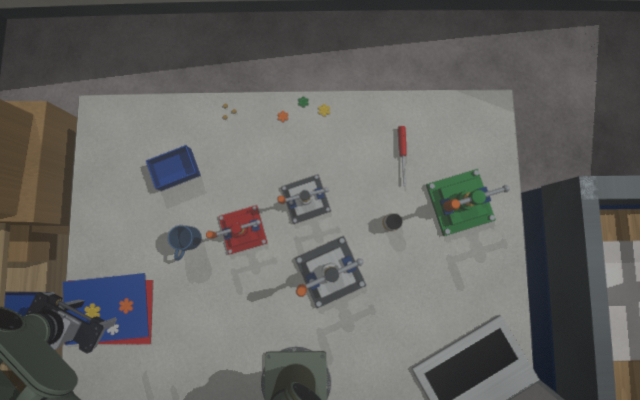

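The scene view shows four tap units. The green and red ones are ruled out, and the smaller grey one is the target (scene about (337,230), knob (365,204); top about (305,198), knob (281,199)). Next I'll measure its knob and hub.

```bash
cat > h.py <<'E'
from plant import monitor, vision, workorder, manip
import cv2,numpy as np
def ray(n,uv):
    c=vision.get_calibration(n); p=cv2.undistortPoints(np.array([[uv]],float),c["intrinsics"],c["D"])[0,0]
    T=c["cam_to_world"]; return T[:3,3],T[:3,:3]@np.array([p[0],-p[1],-1])
def plane(n,uv,z):
    o,d=ray(n,uv); return o+d*(z-o[2])/d[2]
def tri(a,b):
    (o1,d1),(o2,d2)=ray("scene",a),ray("top",b)
    s=np.linalg.lstsq(np.c_[d1,-d2],o2-o1,rcond=None)[0]
    p,q=o1+s[0]*d1,o2+s[1]*d2; return (p+q)/2,np.linalg.norm(p-q)
def blobs(im,box,lo=(5,140,90),hi=(17,255,255)):
    x0,y0,x1,y1=box; h=cv2.cvtColor(im[y0:y1,x0:x1],cv2.COLOR_RGB2HSV)
    m=cv2.inRange(h,lo,hi); n,_,st,ce=cv2.connectedComponentsWithStats(m)
    return [(st[i,:].tolist(),(ce[i]+[x0,y0]).round(2)) for i in range(1,n) if st[i,4]>8]
E
python3 - <<'E'
from h import *
a=cv2.imread("pics/scene0.png")[:,:,::-1];b=cv2.imread("pics/top0.png")[:,:,::-1]
B1=blobs(a,(345,185,385,225));B2=blobs(b,(265,185,300,212));print(B1,B2)
print(tri(B1[0][1],B2[0][1]),plane("scene",B1[0][1],.1285),plane("top",B2[0][1],.1285))
c1=cv2.resize(a[185:265,300:380],None,fx=5,fy=5,interpolation=2);c2=cv2.resize(b[165:235,265:345],None,fx=5,fy=5,interpolation=2)
o=np.zeros((400,800,3),np.uint8);o[:,:400]=c1;o[:350,400:]=c2
cv2.imwrite("pics/crop.png",o[:,:,::-1])
E
```

```text
[([15, 10, 9, 17, 114], array([364.01, 203.01]))] [([13, 11, 6, 6, 26], array([280.77, 198.69]))]
(array([0.56119145, 0.03137471, 0.13134165]), np.float64(0.0004330711351047787)) [0.55856978 0.03139936 0.1285    ] [0.56154623 0.0318752  0.1285    ]
```

View pics/crop.png

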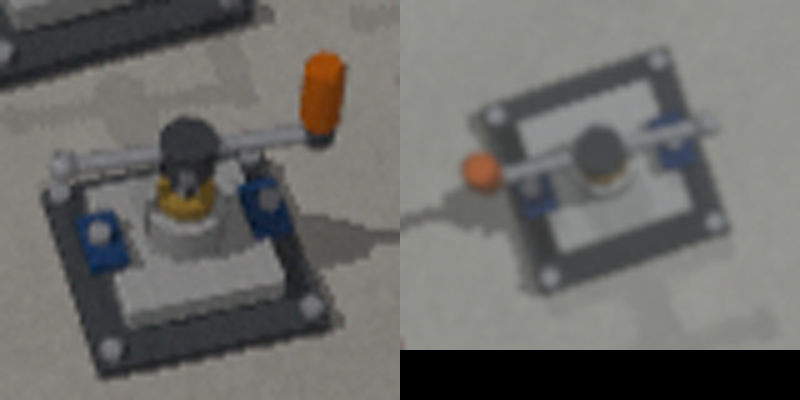

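```bash
python3 - <<'E'
from h import *
a=cv2.imread("pics/scene0.png")[:,:,::-1];b=cv2.imread("pics/top0.png")[:,:,::-1]
print("hub",tri((337.2,210.6),(304.4,194.6)),plane("scene",(337.2,210.6),.108),plane("top",(304.4,194.6),.108))
print("ball",tri((312.2,217.6),(326.2,189.6)))
for n,s,t in(("bigknob",(325,110,360,145),(290,280,312,300)),("redknob",(425,165,450,195),(205,228,217,242)),):
    B1=blobs(a,s);B2=blobs(b,t);print(n,B1,B2,tri(B1[0][1],B2[0][1]))
print("mug",plane("top",(180,237),.09),"jar",plane("top",(394,221),.06),"redhub",plane("top",(241,229),.1),"bighub",tri((315,146),(332,272)))
E
```

```text
hub (array([ 0.57501317, -0.03693025,  0.11253552]), np.float64(0.00018092616491161053)) [ 0.57095738 -0.03683163  0.108     ] [ 0.57563055 -0.03686482  0.108     ]
ball (array([ 0.59130772, -0.10165834,  0.09889007]), np.float64(0.0018211452858688075))
bigknob [([15, 7, 10, 22, 176], array([343.99, 127.32]))] [([7, 7, 9, 9, 63], array([301.11, 290.62]))] (array([ 0.30203523, -0.02825479,  0.17192762]), np.float64(0.0003440122451953591))
redknob [([9, 7, 11, 16, 117], array([439.1 , 179.55]))] [([2, 4, 7, 5, 28], array([209.54, 234.04]))] (array([0.46014209, 0.23710415, 0.1305861 ]), np.float64(0.003302520014808745))
mug [0.45335943 0.34033795 0.09      ] jar [ 0.49636952 -0.31237621  0.06      ] redhub [0.47521725 0.15366179 0.1       ] bighub (array([ 0.34856592, -0.11238177,  0.13606235]), np.float64(0.004721380783203))
```

Request:
{"name": "step_arm", "arguments": {
  "targets": [
    {"wz": -6.6},
    {"wz": -6.6},
    {"wz": -6.6},
    {"wz": -6.6},
    {"dx": -1.5, "dy": 0.9},
    {"dx": -3, "dy": 1.9},
    {"dx": -3, "dy": 1.9},
    {"dx": -3, "dy": 1.9},
    {"dx": -3, "dy": 1.9},
    {"dx": -3, "dy": 1.9},
    {"dx": -3, "dy": 1.9},
    {"dx": -3, "dy": 1.9},
    {"dx": -3, "dy": 1.9},
    {"dx": -3, "dy": 1.9},
    {"dx": -3, "dy": 1.9},
    {"dx": -3, "dy": 1.9},
    {"dx": -3, "dy": 1.9},
    {"dx": -3, "dy": 1.9},
    {"dx": -2, "dy": 1.3}
  ],
  "hand": 0.6
}}

```text
schema error: expected keys dx, dy, dz, wx, wy, wz
```

Request:
{"name": "step_arm", "arguments": {
  "targets": [
    {"dx": -1.5, "dy": 1},
    {"dx": -1.5, "dy": 1},
    {},
    {},
    {}
  ]
}}

```text
schema error: expected keys dx, dy, dz, wx, wy, wz
```

Request:
{"name": "step_arm", "arguments": {
  "targets": [
    {"dx": 0, "dy": 0, "dz": 0, "wx": 0, "wy": 0, "wz": -6.6},
    {"dx": 0, "dy": 0, "dz": 0, "wx": 0, "wy": 0, "wz": -6.6},
    {"dx": 0, "dy": 0, "dz": 0, "wx": 0, "wy": 0, "wz": -6.6},
    {"dx": 0, "dy": 0, "dz": 0, "wx": 0, "wy": 0, "wz": -6.6},
    {"dx": -1.5, "dy": 0.9, "dz": 0, "wx": 0, "wy": 0, "wz": 0},
    {"dx": -3, "dy": 1.9, "dz": 0, "wx": 0, "wy": 0, "wz": 0},
    {"dx": -3, "dy": 1.9, "dz": 0, "wx": 0, "wy": 0, "wz": 0},
    {"dx": -3, "dy": 1.9, "dz": 0, "wx": 0, "wy": 0, "wz": 0},
    {"dx": -3, "dy": 1.9, "dz": 0, "wx": 0, "wy": 0, "wz": 0},
    {"dx": -3, "dy": 1.9, "dz": 0, "wx": 0, "wy": 0, "wz": 0},
    {"dx": -3, "dy": 1.9, "dz": 0, "wx": 0, "wy": 0, "wz": 0},
    {"dx": -3, "dy": 1.9, "dz": 0, "wx": 0, "wy": 0, "wz": 0},
    {"dx": -3, "dy": 1.9, "dz": 0, "wx": 0, "wy": 0, "wz": 0},
    {"dx": -3, "dy": 1.9, "dz": 0, "wx": 0, "wy": 0, "wz": 0},
    {"dx": -3, "dy": 1.9, "dz": 0, "wx": 0, "wy": 0, "wz": 0},
    {"dx": -3, "dy": 1.9, "dz": 0, "wx": 0, "wy": 0, "wz": 0},
    {"dx": -3, "dy": 1.9, "dz": 0, "wx": 0, "wy": 0, "wz": 0},
    {"dx": -3, "dy": 1.9, "dz": 0, "wx": 0, "wy": 0, "wz": 0}
  ],
  "hand": 0.6
}}

```text
clock: 1.6
position: [0.5118, 0.1088, 0.205]
ee_rot: [-3.141, -0.0, 1.572]
force: [-0.3, -0.1, -0.4]
finger_gap: 0.0563
```

Request:
{"name": "step_arm", "arguments": {
  "targets": [
    {"dx": -3, "dy": 1.9, "dz": 0, "wx": 0, "wy": 0, "wz": 0},
    {"dx": -2, "dy": 1.3, "dz": 0, "wx": 0, "wy": 0, "wz": 0},
    {"dx": 0, "dy": 0, "dz": 0, "wx": 0, "wy": 0, "wz": 0},
    {"dx": 0, "dy": 0, "dz": 0, "wx": 0, "wy": 0, "wz": 0}
  ]
}}

```text
clock: 1.93
position: [0.5435, 0.0596, 0.2047]
ee_rot: [-3.14, -0.001, 1.569]
force: [-0.5, -0.1, 0.4]
finger_gap: 0.0565
```

Request:
{"name": "step_arm", "arguments": {
  "targets": [
    {"dx": -1.4, "dy": 0.9, "dz": 0, "wx": 0, "wy": 0, "wz": 0},
    {"dx": -1.4, "dy": 0.85, "dz": 0, "wx": 0, "wy": 0, "wz": 0},
    {"dx": 0, "dy": 0, "dz": 1, "wx": 0, "wy": 0, "wz": 0},
    {"dx": 0, "dy": 0, "dz": 2, "wx": 0, "wy": 0, "wz": 0},
    {"dx": 0, "dy": 0, "dz": 1, "wx": 0, "wy": 0, "wz": 0},
    {"dx": 0, "dy": 0, "dz": 0, "wx": 0, "wy": 0, "wz": 0},
    {"dx": 0, "dy": 0, "dz": 0, "wx": 0, "wy": 0, "wz": 0}
  ]
}}

```text
clock: 2.52
position: [0.5601, 0.0331, 0.1642]
ee_rot: [-3.139, -0.0, 1.572]
force: [-0.6, 1.3, 0.2]
finger_gap: 0.0567
```

```bash
python3 - <<'E'
from h import *
a=vision.grab_frame("scene");b=vision.grab_frame("top")
o=np.zeros((400,800,3),np.uint8);o[:,:400]=cv2.resize(a[150:250,300:400],(400,400),interpolation=2);o[:,400:]=cv2.resize(b[150:250,240:340],(400,400),interpolation=2)
cv2.imwrite("pics/crop2.png",o[:,:,::-1]);print(blobs(a,(345,185,385,225)))
E
```

```text
[([15, 11, 9, 16, 112], array([363.99, 203.34]))]
```

View pics/crop2.png

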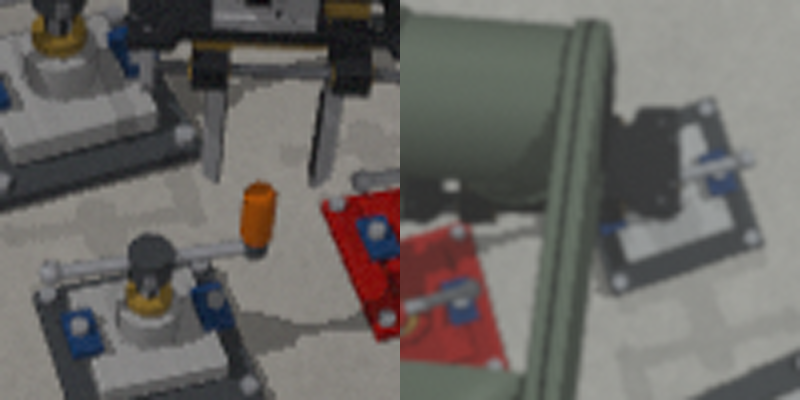

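The fingers straddle the orange knob (crop fingertips at (212,183) and (320,187), knob at (258,215)). They sit slightly to the right, by 2–4 mm. I'll shift, descend and grip.

Request:
{"name": "step_arm", "arguments": {
  "targets": [
    {"dx": -0.3, "dy": 0.1, "dz": 1, "wx": 0, "wy": 0, "wz": 0},
    {"dx": 0, "dy": 0, "dz": 1.5, "wx": 0, "wy": 0, "wz": 0},
    {"dx": 0, "dy": 0, "dz": 1.5, "wx": 0, "wy": 0, "wz": 0},
    {"dx": 0, "dy": 0, "dz": 1, "wx": 0, "wy": 0, "wz": 0},
    {"dx": 0, "dy": 0, "dz": 0.3, "wx": 0, "wy": 0, "wz": 0},
    {"dx": 0, "dy": 0, "dz": 0, "wx": 0, "wy": 0, "wz": 0},
    {"dx": 0, "dy": 0, "dz": 0, "wx": 0, "wy": 0, "wz": 0}
  ]
}}

```text
clock: 3.2
position: [0.5626, 0.0295, 0.1128]
ee_rot: [3.141, 0.0, 1.572]
force: [-0.3, -1.0, -0.1]
finger_gap: 0.0564
```

Request:
{"name": "step_arm", "arguments": {
  "targets": [
    {"dx": 0, "dy": 0, "dz": 0, "wx": 0, "wy": 0, "wz": 0},
    {"dx": 0, "dy": 0, "dz": 0, "wx": 0, "wy": 0, "wz": 0},
    {"dx": 0, "dy": 0, "dz": 0, "wx": 0, "wy": 0, "wz": 0},
    {"dx": 0, "dy": 0, "dz": 0, "wx": 0, "wy": 0, "wz": 0},
    {"dx": 0, "dy": 0, "dz": 0, "wx": 0, "wy": 0, "wz": 0},
    {"dx": 0, "dy": 0, "dz": 0, "wx": 0, "wy": 0, "wz": 0},
    {"dx": 0, "dy": 0, "dz": 0, "wx": 0, "wy": 0, "wz": 0},
    {"dx": 0, "dy": 0, "dz": 0, "wx": 0, "wy": 0, "wz": 0}
  ],
  "hand": 0,
  "force": 15
}}

```text
clock: 3.87
position: [0.5625, 0.0317, 0.1129]
ee_rot: [3.141, -0.004, 1.572]
force: [0.5, 4.1, 0.9]
finger_gap: 0.0214
```

```bash
python3 - <<'E'
import numpy as np
for s in (101,11,-79,-169):
    f=np.radians(np.linspace(s,s-90,16)); p=np.c_[np.sin(f),np.cos(f)]*7
    p=np.round(p,2); print(s,p[0],p[-1],(np.diff(p,axis=0)).round(2).tolist())
E
```

```text
101 [ 6.87 -1.34] [1.34 6.87] [[0.1, 0.73], [0.03, 0.73], [-0.05, 0.73], [-0.13, 0.72], [-0.2, 0.71], [-0.28, 0.68], [-0.34, 0.65], [-0.41, 0.6], [-0.47, 0.56], [-0.53, 0.51], [-0.57, 0.45], [-0.63, 0.39], [-0.65, 0.32], [-0.69, 0.25], [-0.71, 0.18]]
11 [1.34 6.87] [-6.87  1.34] [[-0.73, 0.1], [-0.73, 0.03], [-0.73, -0.05], [-0.72, -0.13], [-0.71, -0.2], [-0.68, -0.28], [-0.65, -0.34], [-0.6, -0.41], [-0.56, -0.47], [-0.51, -0.53], [-0.45, -0.57], [-0.39, -0.63], [-0.32, -0.65], [-0.25, -0.69], [-0.18, -0.71]]
-79 [-6.87  1.34] [-1.34 -6.87] [[-0.1, -0.73], [-0.03, -0.73], [0.05, -0.73], [0.13, -0.72], [0.2, -0.71], [0.28, -0.68], [0.34, -0.65], [0.41, -0.6], [0.47, -0.56], [0.53, -0.51], [0.57, -0.45], [0.63, -0.39], [0.65, -0.32], [0.69, -0.25], [0.71, -0.18]]
-169 [-1.34 -6.87] [ 6.87 -1.34] [[0.73, -0.1], [0.73, -0.03], [0.73, 0.05], [0.72, 0.13], [0.71, 0.2], [0.68, 0.28], [0.65, 0.34], [0.6, 0.41], [0.56, 0.47], [0.51, 0.53], [0.45, 0.57], [0.39, 0.63], [0.32, 0.65], [0.25, 0.69], [0.18, 0.71]]
```

Request:
{"name": "step_arm", "arguments": {
  "targets": [
    {"dx": 0.3, "dy": 0.73, "dz": 0, "wx": 0, "wy": 0, "wz": 0},
    {"dx": 0.03, "dy": 0.73, "dz": 0, "wx": 0, "wy": 0, "wz": 0},
    {"dx": -0.05, "dy": 0.73, "dz": 0, "wx": 0, "wy": 0, "wz": 0},
    {"dx": -0.13, "dy": 0.72, "dz": 0, "wx": 0, "wy": 0, "wz": 0},
    {"dx": -0.2, "dy": 0.71, "dz": 0, "wx": 0, "wy": 0, "wz": 0},
    {"dx": -0.28, "dy": 0.68, "dz": 0, "wx": 0, "wy": 0, "wz": 0},
    {"dx": -0.34, "dy": 0.65, "dz": 0, "wx": 0, "wy": 0, "wz": 0},
    {"dx": -0.41, "dy": 0.6, "dz": 0.05, "wx": 0, "wy": 0, "wz": 0},
    {"dx": -0.47, "dy": 0.56, "dz": 0, "wx": 0, "wy": 0, "wz": 0},
    {"dx": -0.53, "dy": 0.51, "dz": 0, "wx": 0, "wy": 0, "wz": 0},
    {"dx": -0.57, "dy": 0.45, "dz": 0, "wx": 0, "wy": 0, "wz": 0},
    {"dx": -0.63, "dy": 0.39, "dz": 0, "wx": 0, "wy": 0, "wz": 0},
    {"dx": -0.65, "dy": 0.32, "dz": 0, "wx": 0, "wy": 0, "wz": 0},
    {"dx": -0.69, "dy": 0.25, "dz": 0, "wx": 0, "wy": 0, "wz": 0},
    {"dx": -0.71, "dy": 0.18, "dz": 0, "wx": 0, "wy": 0, "wz": 0},
    {"dx": 0, "dy": 0, "dz": 0, "wx": 0, "wy": 0, "wz": 0},
    {"dx": 0, "dy": 0, "dz": 0, "wx": 0, "wy": 0, "wz": 0}
  ]
}}

```text
clock: 5.28
position: [0.6477, -0.0244, 0.1125]
ee_rot: [3.135, 0.001, 1.571]
force: [6.6, 1.4, -1.9]
finger_gap: 0.021
```

Request:
{"name": "step_arm", "arguments": {
  "targets": [
    {"dx": -0.73, "dy": 0.3, "dz": 0, "wx": 0, "wy": 0, "wz": 0},
    {"dx": -0.73, "dy": 0.13, "dz": 0, "wx": 0, "wy": 0, "wz": 0},
    {"dx": -0.73, "dy": -0.05, "dz": 0, "wx": 0, "wy": 0, "wz": 0},
    {"dx": -0.72, "dy": -0.13, "dz": 0, "wx": 0, "wy": 0, "wz": 0},
    {"dx": -0.71, "dy": -0.2, "dz": 0, "wx": 0, "wy": 0, "wz": 0},
    {"dx": -0.68, "dy": -0.28, "dz": 0, "wx": 0, "wy": 0, "wz": 0},
    {"dx": -0.65, "dy": -0.34, "dz": 0, "wx": 0, "wy": 0, "wz": 0},
    {"dx": -0.6, "dy": -0.41, "dz": 0.05, "wx": 0, "wy": 0, "wz": 0},
    {"dx": -0.56, "dy": -0.47, "dz": 0, "wx": 0, "wy": 0, "wz": 0},
    {"dx": -0.51, "dy": -0.53, "dz": 0, "wx": 0, "wy": 0, "wz": 0},
    {"dx": -0.45, "dy": -0.57, "dz": 0, "wx": 0, "wy": 0, "wz": 0},
    {"dx": -0.39, "dy": -0.63, "dz": 0, "wx": 0, "wy": 0, "wz": 0},
    {"dx": -0.32, "dy": -0.65, "dz": 0, "wx": 0, "wy": 0, "wz": 0},
    {"dx": -0.25, "dy": -0.69, "dz": 0, "wx": 0, "wy": 0, "wz": 0},
    {"dx": -0.18, "dy": -0.71, "dz": 0, "wx": 0, "wy": 0, "wz": 0},
    {"dx": 0, "dy": 0, "dz": 0, "wx": 0, "wy": 0, "wz": 0},
    {"dx": 0, "dy": 0, "dz": 0, "wx": 0, "wy": 0, "wz": 0},
    {"dx": 0, "dy": 0, "dz": 0, "wx": 0, "wy": 0, "wz": 0},
    {"dx": 0, "dy": 0, "dz": 0, "wx": 0, "wy": 0, "wz": 0}
  ]
}}

```text
clock: 6.87
position: [0.591, -0.1054, 0.1116]
ee_rot: [-3.14, -0.001, 1.572]
force: [-1.6, 5.6, 6.6]
finger_gap: 0.0215
```

```bash
python3 - <<'E'
from h import *
a=vision.grab_frame("scene");b=vision.grab_frame("top")
o=np.zeros((400,800,3),np.uint8);o[:,:400]=cv2.resize(a[160:260,280:380],(400,400),interpolation=2);o[:,400:]=cv2.resize(b[140:240,260:360],(400,400),interpolation=2)
cv2.imwrite("pics/crop3.png",o[:,:,::-1]);B=blobs(a,(285,185,370,250));print(B,[plane("scene",x[1],.1275) for x in B])
E
```

```text
[([22, 16, 7, 17, 104], array([310.11, 208.97]))] [array([ 0.58721401, -0.10609842,  0.1275    ])]
```

View pics/crop3.png

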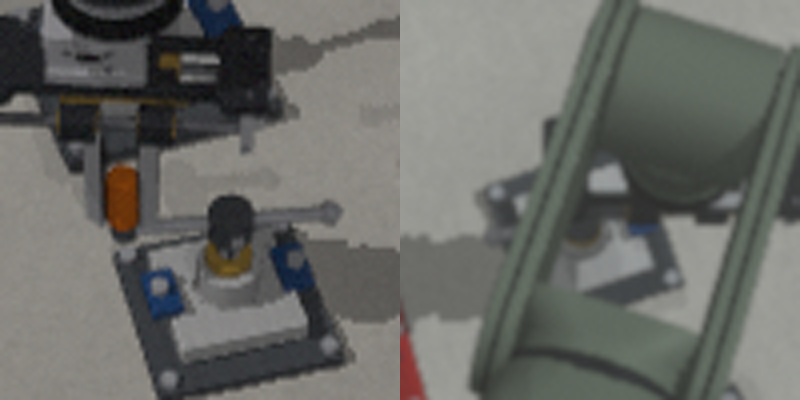

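The second half-turn position shows the knob at scene px (310,209), on the far side of the hub, with chord about 0.140 m. That makes it roughly 180° of rotation. Now the quarter turn back.

Request:
{"name": "step_arm", "arguments": {
  "targets": [
    {"dx": 0.18, "dy": 0.71, "dz": -0.05, "wx": 0, "wy": 0, "wz": 0},
    {"dx": 0.25, "dy": 0.69, "dz": 0, "wx": 0, "wy": 0, "wz": 0},
    {"dx": 0.32, "dy": 0.65, "dz": 0, "wx": 0, "wy": 0, "wz": 0},
    {"dx": 0.39, "dy": 0.63, "dz": 0, "wx": 0, "wy": 0, "wz": 0},
    {"dx": 0.45, "dy": 0.57, "dz": 0, "wx": 0, "wy": 0, "wz": 0},
    {"dx": 0.51, "dy": 0.53, "dz": 0, "wx": 0, "wy": 0, "wz": 0},
    {"dx": 0.56, "dy": 0.47, "dz": -0.05, "wx": 0, "wy": 0, "wz": 0},
    {"dx": 0.6, "dy": 0.41, "dz": 0, "wx": 0, "wy": 0, "wz": 0},
    {"dx": 0.65, "dy": 0.34, "dz": 0, "wx": 0, "wy": 0, "wz": 0},
    {"dx": 0.68, "dy": 0.28, "dz": 0, "wx": 0, "wy": 0, "wz": 0},
    {"dx": 0.71, "dy": 0.2, "dz": 0, "wx": 0, "wy": 0, "wz": 0},
    {"dx": 0.72, "dy": 0.13, "dz": 0, "wx": 0, "wy": 0, "wz": 0},
    {"dx": 0.73, "dy": 0.05, "dz": 0, "wx": 0, "wy": 0, "wz": 0},
    {"dx": 0.73, "dy": -0.03, "dz": 0, "wx": 0, "wy": 0, "wz": 0},
    {"dx": 0.73, "dy": -0.1, "dz": 0, "wx": 0, "wy": 0, "wz": 0},
    {"dx": 0, "dy": 0, "dz": 0, "wx": 0, "wy": 0, "wz": 0},
    {"dx": 0, "dy": 0, "dz": 0, "wx": 0, "wy": 0, "wz": 0},
    {"dx": 0, "dy": 0, "dz": 0, "wx": 0, "wy": 0, "wz": 0},
    {"dx": 0, "dy": 0, "dz": 0, "wx": 0, "wy": 0, "wz": 0}
  ]
}}

```text
clock: 8.55
position: [0.6475, -0.0221, 0.1124]
ee_rot: [3.141, -0.003, 1.572]
force: [1.3, 2.9, -1.0]
finger_gap: 0.0216
```

Request:
{"name": "step_arm", "arguments": {
  "targets": [
    {"dx": -0.73, "dy": 0.1, "dz": 0, "wx": 0, "wy": 0, "wz": 0},
    {"dx": -0.73, "dy": 0.03, "dz": 0, "wx": 0, "wy": 0, "wz": 0},
    {"dx": -0.73, "dy": -0.05, "dz": 0, "wx": 0, "wy": 0, "wz": 0},
    {"dx": -0.72, "dy": -0.13, "dz": 0, "wx": 0, "wy": 0, "wz": 0},
    {"dx": -0.71, "dy": -0.2, "dz": 0, "wx": 0, "wy": 0, "wz": 0},
    {"dx": -0.68, "dy": -0.28, "dz": 0, "wx": 0, "wy": 0, "wz": 0},
    {"dx": -0.65, "dy": -0.34, "dz": 0, "wx": 0, "wy": 0, "wz": 0},
    {"dx": -0.6, "dy": -0.41, "dz": 0.05, "wx": 0, "wy": 0, "wz": 0},
    {"dx": -0.56, "dy": -0.47, "dz": 0, "wx": 0, "wy": 0, "wz": 0},
    {"dx": -0.51, "dy": -0.53, "dz": 0, "wx": 0, "wy": 0, "wz": 0},
    {"dx": -0.45, "dy": -0.57, "dz": 0, "wx": 0, "wy": 0, "wz": 0},
    {"dx": -0.39, "dy": -0.63, "dz": 0, "wx": 0, "wy": 0, "wz": 0},
    {"dx": -0.32, "dy": -0.65, "dz": 0, "wx": 0, "wy": 0, "wz": 0},
    {"dx": -0.25, "dy": -0.69, "dz": 0, "wx": 0, "wy": 0, "wz": 0},
    {"dx": -0.18, "dy": -0.71, "dz": 0, "wx": 0, "wy": 0, "wz": 0}
  ]
}}

```text
clock: 9.8
position: [0.5914, -0.1052, 0.1118]
ee_rot: [3.141, -0.001, 1.572]
force: [2.4, 6.4, -2.5]
finger_gap: 0.0214
```

Request:
{"name": "step_arm", "arguments": {
  "targets": [
    {"dx": -0.1, "dy": -0.73, "dz": 0, "wx": 0, "wy": 0, "wz": 0},
    {"dx": -0.03, "dy": -0.73, "dz": 0, "wx": 0, "wy": 0, "wz": 0},
    {"dx": 0.05, "dy": -0.73, "dz": 0, "wx": 0, "wy": 0, "wz": 0},
    {"dx": 0.13, "dy": -0.72, "dz": 0, "wx": 0, "wy": 0, "wz": 0},
    {"dx": 0.2, "dy": -0.71, "dz": 0, "wx": 0, "wy": 0, "wz": 0},
    {"dx": 0.28, "dy": -0.68, "dz": 0, "wx": 0, "wy": 0, "wz": 0},
    {"dx": 0.34, "dy": -0.65, "dz": 0, "wx": 0, "wy": 0, "wz": 0},
    {"dx": 0.41, "dy": -0.6, "dz": 0.05, "wx": 0, "wy": 0, "wz": 0},
    {"dx": 0.47, "dy": -0.56, "dz": 0, "wx": 0, "wy": 0, "wz": 0},
    {"dx": 0.53, "dy": -0.51, "dz": 0, "wx": 0, "wy": 0, "wz": 0},
    {"dx": 0.57, "dy": -0.45, "dz": 0, "wx": 0, "wy": 0, "wz": 0},
    {"dx": 0.63, "dy": -0.39, "dz": 0, "wx": 0, "wy": 0, "wz": 0},
    {"dx": 0.65, "dy": -0.32, "dz": 0, "wx": 0, "wy": 0, "wz": 0},
    {"dx": 0.69, "dy": -0.25, "dz": 0, "wx": 0, "wy": 0, "wz": 0},
    {"dx": 0.71, "dy": -0.18, "dz": 0, "wx": 0, "wy": 0, "wz": 0},
    {"dx": 0, "dy": 0, "dz": 0, "wx": 0, "wy": 0, "wz": 0},
    {"dx": 0, "dy": 0, "dz": 0, "wx": 0, "wy": 0, "wz": 0},
    {"dx": 0, "dy": 0, "dz": 0, "wx": 0, "wy": 0, "wz": 0},
    {"dx": 0, "dy": 0, "dz": 0, "wx": 0, "wy": 0, "wz": 0}
  ]
}}

```text
clock: 11.38
position: [0.5106, -0.0515, 0.1113]
ee_rot: [3.139, 0.001, 1.572]
force: [4.4, 2.0, -5.9]
finger_gap: 0.0214
```

Request:
{"name": "step_arm", "arguments": {
  "targets": [
    {"dx": -0.71, "dy": 0.18, "dz": -0.05, "wx": 0, "wy": 0, "wz": 0},
    {"dx": -0.69, "dy": 0.25, "dz": 0, "wx": 0, "wy": 0, "wz": 0},
    {"dx": -0.65, "dy": 0.32, "dz": 0, "wx": 0, "wy": 0, "wz": 0},
    {"dx": -0.63, "dy": 0.39, "dz": 0, "wx": 0, "wy": 0, "wz": 0},
    {"dx": -0.57, "dy": 0.45, "dz": 0, "wx": 0, "wy": 0, "wz": 0},
    {"dx": -0.53, "dy": 0.51, "dz": 0, "wx": 0, "wy": 0, "wz": 0},
    {"dx": -0.47, "dy": 0.56, "dz": 0, "wx": 0, "wy": 0, "wz": 0},
    {"dx": -0.41, "dy": 0.6, "dz": 0, "wx": 0, "wy": 0, "wz": 0},
    {"dx": -0.34, "dy": 0.65, "dz": 0, "wx": 0, "wy": 0, "wz": 0},
    {"dx": -0.28, "dy": 0.68, "dz": 0, "wx": 0, "wy": 0, "wz": 0},
    {"dx": -0.2, "dy": 0.71, "dz": 0, "wx": 0, "wy": 0, "wz": 0},
    {"dx": -0.13, "dy": 0.72, "dz": 0, "wx": 0, "wy": 0, "wz": 0},
    {"dx": -0.05, "dy": 0.73, "dz": 0, "wx": 0, "wy": 0, "wz": 0},
    {"dx": 0.03, "dy": 0.73, "dz": 0, "wx": 0, "wy": 0, "wz": 0},
    {"dx": 0.1, "dy": 0.73, "dz": 0, "wx": 0, "wy": 0, "wz": 0},
    {"dx": 0, "dy": 0, "dz": 0, "wx": 0, "wy": 0, "wz": 0},
    {"dx": 0, "dy": 0, "dz": 0, "wx": 0, "wy": 0, "wz": 0},
    {"dx": 0, "dy": 0, "dz": 0, "wx": 0, "wy": 0, "wz": 0},
    {"dx": 0, "dy": 0, "dz": 0, "wx": 0, "wy": 0, "wz": 0}
  ]
}}

```text
clock: 12.97
position: [0.5909, -0.1053, 0.1117]
ee_rot: [-3.14, -0.001, 1.572]
force: [-0.8, 4.3, -0.3]
finger_gap: 0.0216
```

Request:
{"name": "step_arm", "arguments": {
  "targets": [
    {"dx": -0.1, "dy": -0.73, "dz": 0, "wx": 0, "wy": 0, "wz": 0},
    {"dx": -0.03, "dy": -0.73, "dz": 0, "wx": 0, "wy": 0, "wz": 0},
    {"dx": 0.05, "dy": -0.73, "dz": 0, "wx": 0, "wy": 0, "wz": 0},
    {"dx": 0.13, "dy": -0.72, "dz": 0, "wx": 0, "wy": 0, "wz": 0},
    {"dx": 0.2, "dy": -0.71, "dz": 0, "wx": 0, "wy": 0, "wz": 0},
    {"dx": 0.28, "dy": -0.68, "dz": 0, "wx": 0, "wy": 0, "wz": 0},
    {"dx": 0.34, "dy": -0.65, "dz": 0, "wx": 0, "wy": 0, "wz": 0},
    {"dx": 0.41, "dy": -0.6, "dz": 0.05, "wx": 0, "wy": 0, "wz": 0},
    {"dx": 0.47, "dy": -0.56, "dz": 0, "wx": 0, "wy": 0, "wz": 0},
    {"dx": 0.53, "dy": -0.51, "dz": 0, "wx": 0, "wy": 0, "wz": 0},
    {"dx": 0.57, "dy": -0.45, "dz": 0, "wx": 0, "wy": 0, "wz": 0},
    {"dx": 0.63, "dy": -0.39, "dz": 0, "wx": 0, "wy": 0, "wz": 0},
    {"dx": 0.65, "dy": -0.32, "dz": 0, "wx": 0, "wy": 0, "wz": 0},
    {"dx": 0.69, "dy": -0.25, "dz": 0, "wx": 0, "wy": 0, "wz": 0},
    {"dx": 0.71, "dy": -0.18, "dz": 0, "wx": 0, "wy": 0, "wz": 0}
  ]
}}

```text
clock: 14.22
position: [0.511, -0.0526, 0.1114]
ee_rot: [3.138, 0.004, 1.571]
force: [4.9, -2.3, -6.3]
finger_gap: 0.0214
```

Request:
{"name": "step_arm", "arguments": {
  "targets": [
    {"dx": 0.73, "dy": -0.1, "dz": 0, "wx": 0, "wy": 0, "wz": 0},
    {"dx": 0.73, "dy": -0.03, "dz": 0, "wx": 0, "wy": 0, "wz": 0},
    {"dx": 0.73, "dy": 0.05, "dz": 0, "wx": 0, "wy": 0, "wz": 0},
    {"dx": 0.72, "dy": 0.13, "dz": 0, "wx": 0, "wy": 0, "wz": 0},
    {"dx": 0.71, "dy": 0.2, "dz": 0, "wx": 0, "wy": 0, "wz": 0},
    {"dx": 0.68, "dy": 0.28, "dz": 0, "wx": 0, "wy": 0, "wz": 0},
    {"dx": 0.65, "dy": 0.34, "dz": 0.05, "wx": 0, "wy": 0, "wz": 0},
    {"dx": 0.6, "dy": 0.41, "dz": 0, "wx": 0, "wy": 0, "wz": 0},
    {"dx": 0.56, "dy": 0.47, "dz": 0, "wx": 0, "wy": 0, "wz": 0},
    {"dx": 0.51, "dy": 0.53, "dz": 0, "wx": 0, "wy": 0, "wz": 0},
    {"dx": 0.45, "dy": 0.57, "dz": 0, "wx": 0, "wy": 0, "wz": 0},
    {"dx": 0, "dy": 0, "dz": 0, "wx": 0, "wy": 0, "wz": 0},
    {"dx": 0, "dy": 0, "dz": 0, "wx": 0, "wy": 0, "wz": 0}
  ]
}}

```text
clock: 15.3
position: [0.5391, 0.0214, 0.111]
ee_rot: [3.141, -0.002, 1.572]
force: [1.1, 0.7, -2.9]
finger_gap: 0.0216
```

Request:
{"name": "step_arm", "arguments": {
  "targets": [
    {"dx": 0.2, "dy": 0.31, "dz": 0, "wx": 0, "wy": 0, "wz": 0},
    {"dx": 0.19, "dy": 0.32, "dz": 0, "wx": 0, "wy": 0, "wz": 0},
    {"dx": 0.17, "dy": 0.32, "dz": 0, "wx": 0, "wy": 0, "wz": 0},
    {"dx": 0.15, "dy": 0.33, "dz": 0, "wx": 0, "wy": 0, "wz": 0},
    {"dx": 0.13, "dy": 0.34, "dz": 0, "wx": 0, "wy": 0, "wz": 0},
    {"dx": 0, "dy": 0, "dz": 0, "wx": 0, "wy": 0, "wz": 0},
    {"dx": 0, "dy": 0, "dz": 0, "wx": 0, "wy": 0, "wz": 0}
  ]
}}

```text
clock: 15.88
position: [0.5549, 0.0294, 0.1109]
ee_rot: [3.141, -0.002, 1.572]
force: [-1.8, 2.5, -0.3]
finger_gap: 0.0214
```

Request:
{"name": "step_arm", "arguments": {
  "targets": [
    {"dx": 0.12, "dy": 0.35, "dz": 0, "wx": 0, "wy": 0, "wz": 0},
    {"dx": 0.1, "dy": 0.35, "dz": 0, "wx": 0, "wy": 0, "wz": 0},
    {"dx": 0, "dy": 0, "dz": 0, "wx": 0, "wy": 0, "wz": 0},
    {"dx": 0, "dy": 0, "dz": 0, "wx": 0, "wy": 0, "wz": 0}
  ]
}}

```text
clock: 16.22
position: [0.5619, 0.0315, 0.1109]
ee_rot: [3.141, -0.001, 1.572]
force: [-1.8, 4.3, -0.6]
finger_gap: 0.0216
```

Request:
{"name": "step_arm", "arguments": {
  "targets": [
    {"dx": 0.07, "dy": 0.36, "dz": 0, "wx": 0, "wy": 0, "wz": 0},
    {"dx": 0, "dy": 0, "dz": 0, "wx": 0, "wy": 0, "wz": 0},
    {"dx": 0, "dy": 0, "dz": 0, "wx": 0, "wy": 0, "wz": 0}
  ]
}}

```text
clock: 16.47
position: [0.5652, 0.0323, 0.1109]
ee_rot: [3.142, -0.001, 1.572]
force: [-3.2, 4.3, 0.3]
finger_gap: 0.0217
```

Request:
{"name": "step_arm", "arguments": {
  "targets": [
    {"dx": 0.05, "dy": 0.36, "dz": 0, "wx": 0, "wy": 0, "wz": 0},
    {"dx": 0, "dy": 0, "dz": 0, "wx": 0, "wy": 0, "wz": 0},
    {"dx": 0, "dy": 0, "dz": 0, "wx": 0, "wy": 0, "wz": 0}
  ]
}}

```text
clock: 16.72
position: [0.5658, 0.0325, 0.1107]
ee_rot: [-3.135, -0.001, 1.572]
force: [-9.8, 4.0, 6.7]
finger_gap: 0.0216
```

Request:
{"name": "step_arm", "arguments": {
  "targets": [
    {"dx": 0, "dy": 0.2, "dz": 0, "wx": 0, "wy": 0, "wz": 0},
    {"dx": 0, "dy": 0.2, "dz": 0, "wx": 0, "wy": 0, "wz": 0},
    {"dx": 0, "dy": 0, "dz": 0, "wx": 0, "wy": 0, "wz": 0},
    {"dx": 0, "dy": 0, "dz": 0, "wx": 0, "wy": 0, "wz": 0},
    {"dx": 0, "dy": 0, "dz": 0, "wx": 0, "wy": 0, "wz": 0}
  ],
  "force": 30
}}

```text
clock: 17.13
position: [0.5663, 0.0326, 0.1106]
ee_rot: [-3.127, -0.001, 1.572]
force: [-19.2, 3.4, 11.8]
finger_gap: 0.0211
```

```bash
python3 - <<'E'
from h import *
a=vision.grab_frame("scene");cv2.imwrite("pics/crop4.png",cv2.resize(a[165:265,290:390],(600,600),interpolation=2)[:,:,::-1]);B=blobs(a,(345,185,385,225));print(B,[plane("scene",x[1],.1265)+[.0026,0,0] for x in B])
E
```

```text
[([16, 12, 8, 16, 95], array([364.61, 204.42]))] [array([0.56417883, 0.03308206, 0.1265    ])]
```

View pics/crop4.png

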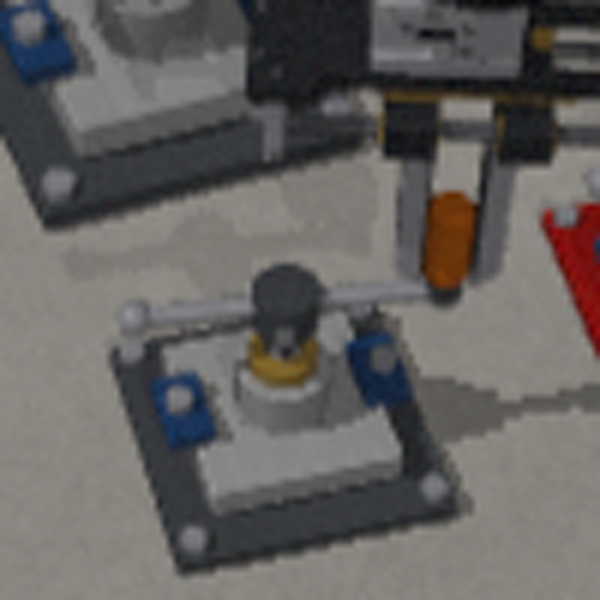

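The picture shows the brass collar seated on the boss, with the knob back at px (364.6,204.4). Force rose from 10 to 19 N with no travel, so the tap is at the stop. I'll relax the push, let go and rise.

Request:
{"name": "step_arm", "arguments": {
  "targets": [
    {"dx": 0, "dy": -0.3, "dz": 0, "wx": 0, "wy": 0, "wz": 0},
    {"dx": 0, "dy": -0.2, "dz": 0, "wx": 0, "wy": 0, "wz": 0},
    {"dx": 0, "dy": 0, "dz": 0, "wx": 0, "wy": 0, "wz": 0},
    {"dx": 0, "dy": 0, "dz": 0, "wx": 0, "wy": 0, "wz": 0}
  ]
}}

```text
clock: 17.52
position: [0.5656, 0.0324, 0.1107]
ee_rot: [-3.137, -0.001, 1.572]
force: [-8.2, 2.7, 3.2]
finger_gap: 0.0214
```

Request:
{"name": "step_arm", "arguments": {
  "targets": [
    {"dx": 0, "dy": 0, "dz": 0, "wx": 0, "wy": 0, "wz": 0},
    {"dx": 0, "dy": 0, "dz": 0, "wx": 0, "wy": 0, "wz": 0},
    {"dx": 0, "dy": 0, "dz": 0, "wx": 0, "wy": 0, "wz": 0},
    {"dx": 0, "dy": 0, "dz": 0, "wx": 0, "wy": 0, "wz": 0},
    {"dx": 0, "dy": 0, "dz": 0, "wx": 0, "wy": 0, "wz": 0},
    {"dx": 0, "dy": 0, "dz": 0, "wx": 0, "wy": 0, "wz": 0}
  ],
  "hand": 0.55
}}

```text
clock: 18.02
position: [0.5682, 0.0317, 0.1111]
ee_rot: [3.141, 0.0, 1.572]
force: [0.4, 0.7, -0.2]
finger_gap: 0.0514
```

Request:
{"name": "step_arm", "arguments": {
  "targets": [
    {"dx": 0, "dy": 0, "dz": -1, "wx": 0, "wy": 0, "wz": 0},
    {"dx": 0, "dy": 0, "dz": -2, "wx": 0, "wy": 0, "wz": 0},
    {"dx": 0, "dy": 0, "dz": -2.5, "wx": 0, "wy": 0, "wz": 0},
    {"dx": 0, "dy": 0, "dz": -2.5, "wx": 0, "wy": 0, "wz": 0},
    {"dx": 0, "dy": 0, "dz": -2, "wx": 0, "wy": 0, "wz": 0},
    {"dx": 0, "dy": 0, "dz": 0, "wx": 0, "wy": 0, "wz": 0},
    {"dx": 0, "dy": 0, "dz": 0, "wx": 0, "wy": 0, "wz": 0},
    {"dx": 0, "dy": 0, "dz": 0, "wx": 0, "wy": 0, "wz": 0}
  ]
}}

```text
clock: 18.68
position: [0.5671, 0.032, 0.2101]
ee_rot: [-3.14, -0.0, 1.572]
force: [-0.1, 0.8, -1.3]
finger_gap: 0.0518
```

```bash
python3 - <<'E'
from h import *
a=vision.grab_frame("scene");cv2.imwrite("pics/end.png",a[:,:,::-1]);B=blobs(a,(345,185,385,225));print(B,[plane("scene",x[1],.1265)+[.0026,0,0] for x in B])
E
```

```text
[([15, 12, 9, 16, 115], array([364.1 , 204.39]))] [array([0.56415775, 0.03176714, 0.1265    ])]
```

View pics/end.png

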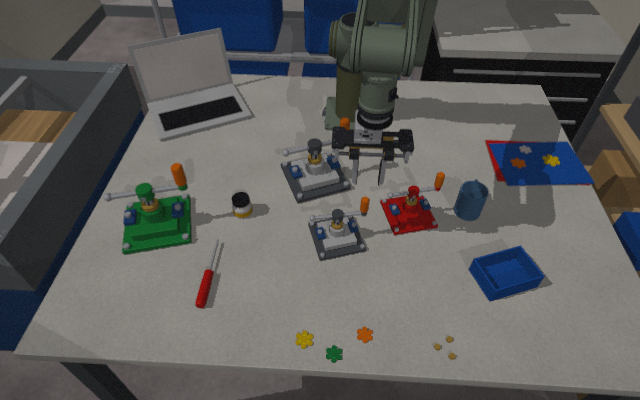

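The wrench stayed at the stop (knob px (364.1,204.4), unmoved by the release). The gripper is clear, and the mug, jar, bin and driver are where they were at the start.

```bash
python3 -c "
from plant import workorder;print(workorder.job_done())"
```

```text
the job is handed in; nothing more can be done
None
```

The tap in the smaller grey bracket is worked down to its depth stop, the wrench is released, and the job was handed in at about 18.7 s of the 61 s allowed.

- **Turns:** These angles come from the measured tool pose about the estimated tap axis.

| Move | Asked | Measured |
|---|---|---|
| Clockwise | 180° | about 180° |
| Back | 90° | about 92° |
| Clockwise | 180° | about 180° |
| Back | 90° | about 88° |
| Clockwise to stop | about 180° | about 179° |

  I paused about a third of a second at each change of direction.
- **At the stop:** The force rose from about 4 N to 19 N with almost no further travel. The picture shows the brass collar down on the boss.
- **After letting go:** The knob had not moved beyond about 1 mm of measuring noise. The gripper is about 10 cm higher and touching nothing, and the mug, jar, bin and driver look unmoved.
- **Disagreement:** The tap axis's x came out as 0.575 m from the cameras and 0.579 m from the arm's circle, probably because the knob sat slightly off-centre in the pads. This leaves the first half turn uncertain by a few degrees: 179° by camera, 183° by arm.

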